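Right the tipped lacquer bottle, hold the fume shutter half open

TASK

The bottle with the orange cap has tipped over on the finishing tray: stand it upright on its own empty yellow spot in the row, cap up, and let go of it. Then, so that the extractor draws off the fumes gently, slide the sprung shutter of the extraction inlet by its red tab to half open (its yellow pointer line at the green marks), never opening it beyond about three quarters, and finish while still holding it there, as it springs shut when let go. Leave the two standing bottles and the wax tin where they are.

Things in the scene. Friction and masses are not known exactly. Their poses are not given: they have to be found in the camera images.
- fallen_center (a point): Tipped bottle, white, 130 mm long: square body 46 x 46 x 100 mm with orange band, tapered shoulder, orange cap 30 mm across; 0.15 to 0.31 kg. Point on its axis, 65 mm from its foot; z points foot to cap, x, y square to the side faces. At the start it lies flat on the tray floor, axis 27 mm above the bench, foot over the empty spot, cap to the robot's left (+y).
- mate_a_center (a point): Standing bottle with a black cap and green band, same size and shape (46 x 46 x 130 mm), on one of the spots; point on its axis 65 mm above its foot, z up. To be left alone.
- mate_b_center (a point): Standing bottle with a blue cap and band, same size and shape (46 x 46 x 130 mm), on one of the spots; point on its axis 65 mm above its foot, z up. To be left alone.
- tin: Round green wax tin with a brass lid, 87 mm across, 59 mm high, on the bench off to the robot's right; origin at the centre of its underside. To be left alone.
- spot0 (a point): Centre of a painted yellow spot (62 mm square), one of three in a row 100 mm apart on a fixed dark tray 200 (x) by 300 mm (y); on the tray floor, 4 mm above the bench (rim 10 mm). x points across the tray, about to the robot's left; y along the row, towards the robot; z up. The row is 45 mm from the tray's right edge, spot0 the farthest. Two spots carry standing bottles, the third is free.
- spot1 (a point): The middle spot of the row; as spot0, 100 mm along y from it.
- spot2 (a point): The last spot of the row; as spot0, 200 mm along y from it.
- inlet: Grey fixed box, 215 (x) x 130 (y) x 60 mm high; origin under its centre. Port in its top (80 x 60 mm, x = 2 to 82 mm) covered by a steel shutter between two rails 10 mm high, 100 mm apart inside. The shutter opens along the box's -x, towards the robot. Marks on the rails for the pointer: white closed (x = -5.5 mm), green half open (-45.5), red fully open (-85.5).
- tab (a point): Middle of the red upright tab on the shutter, 12 mm thick (x), 50 mm wide (y), 45 mm tall, from 64.5 to 109.5 mm above the bench (this point 87 mm). Axes as the inlet's. A yellow pointer line on the plate runs across at the tab. It moves along -x as the shutter opens.
- shutter (a joint): Opening of the shutter in m: 0 closed (start), 0.040 half open, 0.080 fully open. A spring pulls it shut: about 4 N at closed rising evenly to 10 N at half and 16 N at fully open.
There are look-alikes about, which are no part of the job. Leave any pink, purple or turquoise look-alike of the part that bears mate_b_center alone.

How it is judged:
By the outcome, as a careful person would: the job done as asked, in the order asked, and still so for the second after the job is handed in, while the arm keeps its last pose, push and grip.
It also fails if it takes over 51 s, if anything falls off the work surface, if the arm or the gripper's body presses on something with over 40 N, if the wrist force passes 120 N, or if a joint passes its speed limit or range.

ROBOT

A 6-joint arm with a two-finger parallel gripper is mounted at the origin on the work surface. World frame = base frame: x ahead of the robot, y to its left, z up, the work surface at z = 0. Lengths are in m, angles in degrees, forces in N, time in s.
With the tool pointing down it reaches from about 0.375 to 0.9 m from the base axis. Payload 3.1 kg.
Tool frame: the origin (TCP) lies on the centre line of the jaws, within the pads' length; the fingertips stand finger_overhang ahead of it and the grasp point (between the pads) lies 5 mm behind it (finger_overhang is the distance from the TCP to the fingertips, in m); z points along the fingers, y is the line along which they close (so a half turn about z gives the same grasp; the last joint's range is limited). The gripper opens to 87 mm and grips with 3 to 60 N. Pads are 19 mm wide; open, the fingers measure 117 mm over their backs; the gripper's body (75 mm by 190 mm) begins 51 mm behind the grasp point.
Start: joints at [62.08, 30.224, 82.088, -0, 67.689, -10.227], TCP at [0.19, 0.595, 0.237] pointing down, gripper open.
Joint ranges: [-176.69, 176.69], [-43.24, 126.21], [12.49, 139.97], [-82, 262], [0, 151.66], [-163.58, 163.58]. Speed limits (degrees/s): [159.86, 159.86, 180, 180, 180, 180].

INTERFACE

Orientations are given as a 3x3 rotation matrix whose columns are the frame's x, y, z axes.
In Python, from rig import read_state, capture, calibration, hand_in, finger_overhang gives the robot as it stands.
- The arm moves only by the tool send_rows, never from a script. Its argument "plan" is a list of rows, each a list of 5 numbers: the closure in counts, from 0 (fully open) to 255 (shut), then the shift along the tool's x, y, z in m, then the turn about the tool's z in rad. A call has 1 to 20 rows; each row shifts and turns the commanded pose from where the row before left it, along the tool's axes as they then stand; what a row does not reach is not made up. A row lasts 1/12 s, in which the tool goes at most 41.7 mm and 7.16 degrees, less where a joint would pass 70% of its speed; a pose out of reach is approached as far as the arm can. A call is refused whole if a number of a shift passes 0.0417 or a number of a turn 0.125, either way. A call with a gripper value outside its range is refused whole. The fingers move at their own pace and stop on an object; the grip force is fixed at half the most. Time passes only in rows, so rows that do not move let the fingers close. It gives the time, the measured TCP pose, the force, the opening and the grip force at its end, in the units of the state.
- read_state(): the state, without advancing time (a new reading comes with each control period).
- capture(name): name is "scene" or "side" or "wrist"; returns (picture, depth): 384x512x3 uint8, blue, green, red; 384x512 float32, m along the optical axis (not along the pixel's ray), 0 where there is no reading.
- calibration(name): a dict with "fx", "fy", "cx", "cy" (pixels), "xyz" and "rotation" of the camera in the world. Camera axes: x right, y down, z forward; pixel columns grow to the right and rows downward; lengths in m; the calibration is good to about 2 mm. A picture is of the moment at which its call begins: read the wrist's pose just before it. calibration takes no time and is no camera call; for the wrist camera it gives the pose at the moment of the call.
- hand_in(): hands the job in; it is judged then, once.
The state is a dict: "time_s": time; "joint_positions": joint angles; "qvel": joint speeds; "tau": joint torques, N m; "position": TCP position; "tcp_rot": TCP orientation; "force": force on the tool from outside, world axes, zero at the start; "moment": the same for the moment, N m; "opening": opening from 0.0 (shut) to 1.0 (fully open); "grasp_force": force on a finger pad.
Only numpy, scipy, OpenCV 4.12 (cv2) and the standard library are available. Lean on these libraries where they do the work, as an engineer would, in place of code of your own. Each camera call takes 0.05 s, during which the arm holds its last target. There are 200 camera calls.

## Working session

There is one attempt and no reset: what is moved stays moved. The work goes in short steps, Python scripts to look and compute and a tool call to move; the robot and the scene stay as the last step left them, time stands still between calls to the robot, and variables do not carry over. Pictures are saved under pics/ and viewed, at most 10 in all, crops included, and the job is handed in when it is done.

Besides the shell and the picture viewer there is one more tool, called after "Emit:" by a JSON object that holds its "method" and its "body", one argument or row to a line. send_rows: Moves the arm, as the interface text tells. Its arguments: {"type":"object","properties":{"plan":{"type":"array","items":{"type":"array","items":{"type":"number"}}}},"required":["plan"]}

```bash
ls; mkdir -p pics
cat > h.py <<'E'
import numpy as np,cv2
from rig import *
def snap(n,f):
    c=calibration(n); p,d=capture(n); cv2.imwrite(f'pics/{f}.png',p); np.savez(f'pics/{f}.npz',p=p,d=d,**{k:np.array(v) for k,v in c.items()}); return p,d,c
def load(f):
    z=np.load(f'pics/{f}.npz'); return z['p'],z['d'],z
def cloud(d,c):
    v,u=np.mgrid[0:d.shape[0],0:d.shape[1]]
    P=np.stack([(u-c['cx'])/c['fx']*d,(v-c['cy'])/c['fy']*d,d],-1)
    return P@np.array(c['rotation']).T+np.array(c['xyz'])
E
python3 - <<'E'
from h import *
s=read_state();print(s,finger_overhang)
a=snap('scene','s0');b=snap('side','d0')
cv2.imwrite('pics/both.png',cv2.resize(np.vstack([a[0],b[0]]),None,fx=.78,fy=.78))
print(a[2],b[2])
E
```

```text
pics
{'time_s': 0.0, 'joint_positions': array([ 6.20807132e+01,  3.02775270e+01,  8.21571760e+01, -8.83271627e-04,
        6.76872758e+01, -1.02295257e+01]), 'qvel': array([-0.11531031,  0.11734589, -0.01848325,  0.06993465,  0.0506309 ,
       -0.0918321 ]), 'tau': array([-5.08240137e-04, -4.40038919e+01, -1.76590616e+01,  6.30507711e-02,
        5.83431136e-02, -1.88782205e-04]), 'position': array([0.18957991, 0.59481836, 0.23558263]), 'tcp_rot': array([[-9.52717402e-01,  3.03856190e-01, -9.84221437e-04],
       [ 3.03857566e-01,  9.52715601e-01, -1.88781767e-03],
       [ 3.64058033e-04, -2.09761988e-03, -9.99997734e-01]]), 'force': array([-0.08178256, -0.29574653,  0.96179935]), 'moment': array([-0.01258359,  0.03518542, -0.06456975]), 'grasp_force': 0.0, 'opening': 0.9977918237711975} 0.014
{'fx': 374.3651305369939, 'fy': 374.3651305369939, 'cx': 260.13973710583224, 'cy': 194.82696021644202, 'xyz': array([0.86870286, 0.33308721, 0.61079798]), 'rotation': array([[-0.85840302,  0.36123747, -0.36421388],
       [ 0.51297319,  0.60678801, -0.6071794 ],
       [ 0.00166467, -0.70803658, -0.7061738 ]])} {'fx': 415.77583230679784, 'fy': 415.77583230679784, 'cx': 260.08258068460754, 'cy': 191.18179896585764, 'xyz': array([ 0.1892225 , -0.80852518,  0.61283561]), 'rotation': array([[ 0.83733356, -0.30264287,  0.45527991],
       [-0.54663068, -0.45097973,  0.70555807],
       [-0.0082101 , -0.83965742, -0.54305434]])}
```

View pics/s0.png

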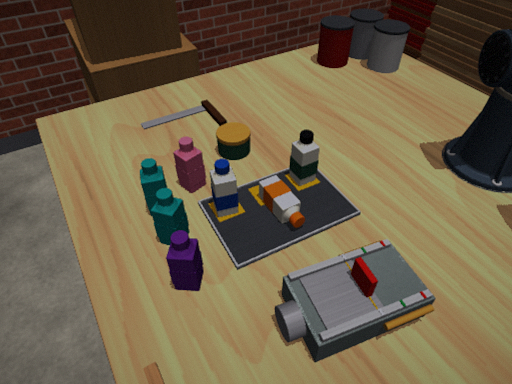

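View pics/d0.png

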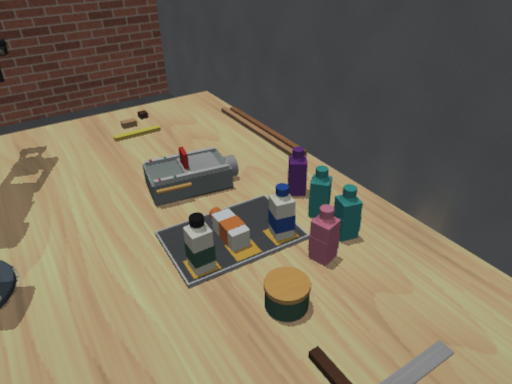

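The pictures show the tipped orange-cap bottle at scene (280,200), between blue-cap mate (223,190) and black-cap mate (304,160). So the free spot is the middle one. The inlet is at (355,295) with its red tab at (365,277). The pink (190,165), turquoise (152,185)/(170,215) and purple (185,260) bottles are look-alikes and stay put.

```bash
cat > m.py <<'E'
from h import *
for f in ['s0','d0']:
    p,d,c=load(f); W=cloud(d,c); ok=d>0
    hsv=cv2.cvtColor(p,cv2.COLOR_BGR2HSV); H,S,V=[hsv[...,i].astype(int) for i in range(3)]
    X,Y,Z=[W[...,i] for i in range(3)]
    def comps(name,m,mn):
        n,l,st,ce=cv2.connectedComponentsWithStats((m&ok).astype(np.uint8))
        for i in range(1,n):
            if st[i,4]>=mn:
                q=W[l==i]; r=cv2.minAreaRect((q[:,:2]*1000).astype(np.float32))
                print(f,name,ce[i].round(),st[i,4],'lo',np.percentile(q,2,0).round(3),'hi',np.percentile(q,98,0).round(3),'rect',np.round(r[0]),np.round(r[1]),round(r[2],1))
    near=(X>.2)&(X<.95)&(abs(Y)<.6)
    comps('yellow',near&(H>15)&(H<26)&(S>200)&(V>110)&(Z<.012)&(Z>-.003),15)
    comps('orange',near&(H>4)&(H<14)&(S>200)&(V>110)&(Z>.012)&(Z<.06),15)
    comps('red',near&((H<4)|(H>175))&(S>180)&(Z>.05),20)
    comps('tall',near&(Z>.02),60)
    comps('dark tray',near&(V<75)&(S<90)&(Z<.014)&(Z>-.003),200)
    comps('top109',near&(Z>.110),30)
E
python3 m.py
```

```text
s0 yellow [303. 183.] 122 lo [ 0.413 -0.212  0.003] hi [ 0.472 -0.155  0.007] rect [ 441. -184.] [59. 62.] 86.7
s0 yellow [256. 194.] 115 lo [ 0.548 -0.218  0.004] hi [ 0.572 -0.161  0.008] rect [ 566. -192.] [61. 23.] 70.2
s0 yellow [231. 214.] 101 lo [ 0.612 -0.183  0.003] hi [ 0.671 -0.162  0.008] rect [ 640. -170.] [66. 26.] 11.5
s0 orange [296. 217.] 71 lo [ 0.531 -0.075  0.032] hi [ 0.553 -0.059  0.043] rect [542. -67.] [18. 23.] 81.5
s0 red [364. 277.] 564 lo [0.547 0.108 0.068] hi [0.561 0.156 0.112] rect [553. 131.] [50. 12.] 80.8
s0 tall [233. 137.] 926 lo [ 0.491 -0.406  0.022] hi [ 0.569 -0.328  0.062] rect [ 527. -368.] [86. 85.] 51.1
s0 tall [304. 156.] 1151 lo [ 0.419 -0.207  0.023] hi [ 0.463 -0.163  0.136] rect [ 439. -187.] [49. 49.] 89.7
s0 tall [189. 162.] 1138 lo [ 0.647 -0.317  0.023] hi [ 0.7   -0.276  0.131] rect [ 673. -303.] [49. 48.] 15.1
s0 tall [171. 225.] 3768 lo [ 0.742 -0.277  0.025] hi [ 0.811 -0.036  0.132] rect [ 771. -164.] [264.  66.] 83.4
s0 tall [224. 186.] 1164 lo [ 0.625 -0.212  0.023] hi [ 0.669 -0.165  0.135] rect [ 643. -191.] [48. 47.] 77.
[... 2530 characters left out ...]
[ 496. -157.] [130.  35.] 82.7
d0 top109 [298. 152.] 121 lo [ 0.768 -0.085  0.112] hi [ 0.795 -0.06   0.131] rect [781. -72.] [29. 28.] 28.7
d0 top109 [322. 172.] 145 lo [ 0.753 -0.194  0.112] hi [ 0.78  -0.167  0.131] rect [ 767. -181.] [29. 29.] 23.2
d0 top109 [282. 191.] 192 lo [ 0.627 -0.212  0.11 ] hi [ 0.653 -0.184  0.135] rect [ 641. -198.] [29. 30.] 22.5
d0 top109 [350. 191.] 172 lo [ 0.749 -0.292  0.111] hi [ 0.776 -0.265  0.131] rect [ 763. -279.] [28. 29.] 58.2
d0 top109 [327. 212.] 198 lo [ 0.658 -0.322  0.112] hi [ 0.683 -0.296  0.131] rect [ 671. -309.] [29. 29.] 36.2
d0 top109 [197. 221.] 236 lo [ 0.424 -0.207  0.11 ] hi [ 0.451 -0.181  0.134] rect [ 438. -193.] [29. 29.] 61.9
```

Run:
```python
from h import *
p,d,c=load('s0'); a=cv2.resize(p[125:355,130:440],None,fx=2.5,fy=2.5,interpolation=cv2.INTER_CUBIC)
cv2.imwrite('pics/c0.png',a)
```

```text
(no output)
```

View pics/c0.png

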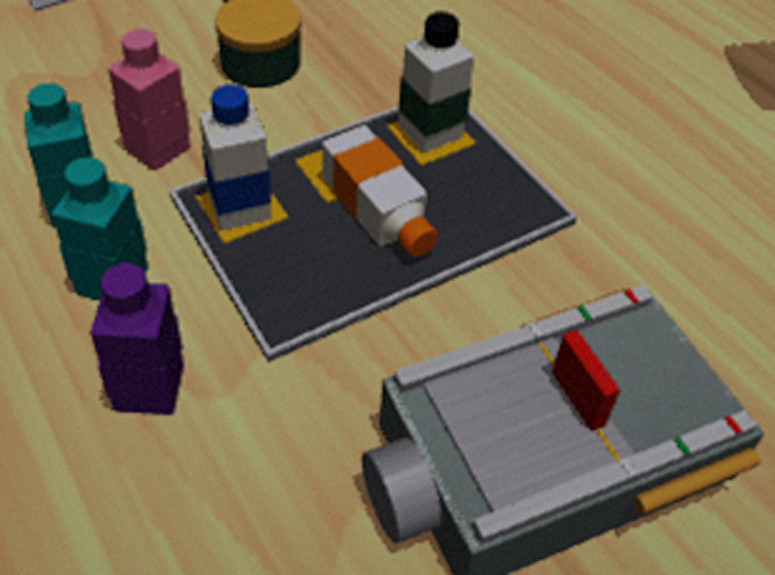

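Emit:
{"method": "send_rows", "body": {
  "plan": [
    [0,0,0,0,0.105],
    [0,0,0,0,0.105],
    [0,0,0,0,0.105],
    [0,0,0,0,0.105],
    [0,0,0,0,0.105],
    [0,0,0,0,0.105],
    [0,0,0,0,0.105],
    [0,0,0,0,0.105],
    [0,0,0,0,0.105],
    [0,0,0,0,0.105],
    [0,0,0,0,0.105],
    [0,0,0,0,0.105]
  ]
}}

```text
time_s: 1.1
position: [0.1897, 0.5951, 0.2359]
tcp_rot: [[0.003, 1.0, -0.001], [1.0, -0.003, -0.001], [-0.001, -0.001, -1.0]]
force: [0.6, -0.4, 0.3]
opening: 1.003
grasp_force: 0.0
```

Emit:
{"method": "send_rows", "body": {
  "plan": [
    [0,-0.0366,0.0184,0,0],
    [0,-0.0366,0.0184,0,0],
    [0,-0.0366,0.0184,0,0],
    [0,-0.0366,0.0184,0,0],
    [0,-0.0366,0.0184,0,0],
    [0,-0.0366,0.0184,0,0],
    [0,-0.0366,0.0184,0,0],
    [0,-0.0366,0.0184,0,0],
    [0,-0.0366,0.0184,0,0],
    [0,-0.0366,0.0184,0,0],
    [0,-0.0366,0.0184,0,0],
    [0,-0.0366,0.0184,0,0],
    [0,-0.0366,0.0184,0,0],
    [0,-0.0366,0.0184,0,0],
    [0,-0.0366,0.0184,0,0],
    [0,-0.0366,0.0184,0,0],
    [0,-0.0366,0.0184,0,0],
    [0,-0.0366,0.0184,0,0],
    [0,0,0,0,0],
    [0,0,0,0,0]
  ]
}}

```text
time_s: 2.77
position: [0.5232, -0.0649, 0.2361]
tcp_rot: [[0.002, 1.0, -0.0], [1.0, -0.002, 0.0], [0.0, -0.0, -1.0]]
force: [-1.0, 0.3, -0.5]
opening: 1.003
grasp_force: 0.0
```

```bash
sed -i "s/\['s0','d0'\]/__import__('sys').argv[1:]/" m.py
python3 - <<'E'
from h import *
s=read_state();print(s['time_s'],s['position'],s['tcp_rot'].round(3),s['joint_positions'].round(1))
p,d,c=snap('wrist','w0'); print(c['xyz'],c['rotation'].round(2))
E
python3 m.py w0
```

```text
2.7667 [ 0.52317102 -0.06491767  0.2360509 ] [[ 0.002  1.    -0.   ]
 [ 1.    -0.002  0.   ]
 [ 0.    -0.    -1.   ]] [-19.2  22.8  96.1   0.   61.2 -19.1]
[0.52250863 0.00831928 0.38411108] [[ 1.   -0.   -0.  ]
 [-0.   -0.96 -0.27]
 [-0.    0.27 -0.96]]
w0 red [283.   3.] 73 lo [0.542 0.103 0.107] hi [0.552 0.108 0.111] rect [547. 105.] [11.  6.] 1.0
w0 red [199.  41.] 40 lo [0.46  0.08  0.069] hi [0.464 0.09  0.072] rect [462.  85.] [10.  4.] 89.6
w0 tall [296.  35.] 16243 lo [0.449 0.053 0.039] hi [0.684 0.124 0.071] rect [567.  86.] [256.  82.] 0.5
w0 tall [471. 180.] 3772 lo [ 0.752 -0.095  0.025] hi [ 0.788 -0.038  0.129] rect [782. -68.] [47. 49.] 54.9
w0 tall [256. 304.] 76411 lo [ 0.448 -0.178  0.05 ] hi [ 0.595 -0.028  0.344] rect [ 541. -180.] [306. 252.] 89.9
w0 dark tray [213. 203.] 4032 lo [ 0.399 -0.181  0.002] hi [ 0.512 -0.075  0.005] rect [ 454. -127.] [111. 125.] 80.1
w0 dark tray [306. 205.] 2249 lo [ 0.566 -0.174  0.002] hi [ 0.632 -0.083  0.005] rect [ 601. -130.] [ 77. 103.] 9.9
w0 top109 [501. 192.] 583 lo [ 0.767 -0.081  0.112] hi [ 0.779 -0.054  0.13 ] rect [775. -67.] [30. 16.] 84.6
w0 top109 [255. 308.] 72726 lo [ 0.449 -0.079  0.237] hi [ 0.594 -0.028  0.344] rect [ 545. -170.] [286. 244.] 89.9
```

View pics/w0.png

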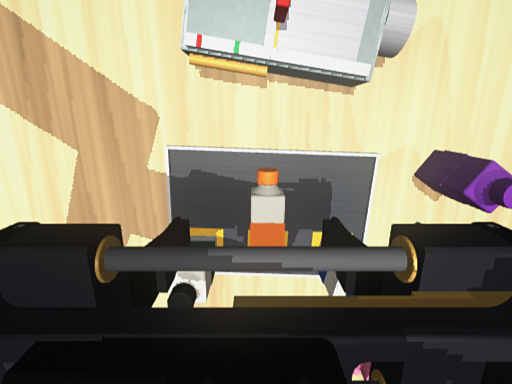

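The wrist view shows the fallen bottle square between the jaws, with its cap at (267,177) and body edges near 250–286. I'll measure it there.

Run:
```python
from h import *
p,d,c=load('w0'); W=cloud(d,c); 
sel=W[150:240,235:300].reshape(-1,3); q=sel[(sel[:,2]>.012)&(sel[:,2]<.06)]
print(np.percentile(q,[1,50,99],axis=0).round(4))
for y0 in np.arange(-.17,-.05,.01):
    r=q[(q[:,1]>=y0)&(q[:,1]<y0+.01)]
    if len(r)>5: t=r[r[:,2]>r[:,2].max()-.006]; print(y0.round(3),len(r),t[:,0].min().round(4),t[:,0].max().round(4),r[:,2].max().round(4))
# spot yellow, mate a, tray rim
h=cv2.cvtColor(p,cv2.COLOR_BGR2HSV); m=(h[...,0]>15)&(h[...,0]<28)&(h[...,1]>200)&(W[...,2]<.01)&(W[...,2]>0)
m[:225]=0
n,l,st,ce=cv2.connectedComponentsWithStats(m.astype(np.uint8))
for i in range(1,n):
    if st[i,4]>20: print(ce[i],W[l==i].min(0).round(4),W[l==i].max(0).round(4))
```

```text
[[ 0.5153 -0.1533  0.0213]
 [ 0.5372 -0.1087  0.0494]
 [ 0.5599 -0.0609  0.0516]]
-0.16 101 0.5142 0.5593 0.0521
-0.15 236 0.5142 0.5605 0.052
-0.14 242 0.5143 0.5602 0.0527
-0.13 238 0.5143 0.5603 0.0519
-0.12 246 0.5158 0.56 0.0515
-0.11 241 0.5159 0.5599 0.052
-0.1 315 0.5159 0.5594 0.0522
-0.09 214 0.5252 0.5506 0.0469
-0.08 147 0.5279 0.5493 0.0429
-0.07 210 0.5266 0.5477 0.0436
```

Emit:
{"method": "send_rows", "body": {
  "plan": [
    [0,-0.0185,0.0072,0,0],
    [0,-0.0185,0.0072,0,0],
    [0,0,0,0.035,0],
    [0,0,0,0.035,0],
    [0,0,0,0.035,0],
    [0,0,0,0.035,0],
    [0,0,0,0.035,0],
    [0,0,0,0.025,0],
    [0,0,0,0.012,0],
    [0,0,0,0,0],
    [0,0,0,0,0]
  ]
}}

```text
time_s: 3.73
position: [0.5366, -0.0987, 0.0248]
tcp_rot: [[-0.003, 1.0, -0.001], [1.0, 0.003, 0.0], [0.0, -0.001, -1.0]]
force: [-0.3, -0.8, -0.1]
opening: 1.001
grasp_force: 0.0
```

Emit:
{"method": "send_rows", "body": {
  "plan": [
    [110,0,0,0,0],
    [110,0,0,0,0],
    [110,0,0,0,0],
    [110,0,0,0,0],
    [110,0,0,0,0],
    [110,0,0,0,0]
  ]
}}

```text
time_s: 4.23
position: [0.5371, -0.0998, 0.0251]
tcp_rot: [[-0.002, 1.0, 0.001], [1.0, 0.002, -0.0], [-0.0, 0.001, -1.0]]
force: [-0.0, 0.8, 0.2]
opening: 0.637
grasp_force: 0.0
```

Emit:
{"method": "send_rows", "body": {
  "plan": [
    [110,-0.002,0,0,0],
    [110,0,0,0,0],
    [110,0,0,0,0]
  ]
}}

```text
time_s: 4.48
position: [0.537, -0.102, 0.0246]
tcp_rot: [[-0.002, 1.0, 0.0], [1.0, 0.002, -0.0], [-0.0, 0.0, -1.0]]
force: [0.1, -0.5, 0.1]
opening: 0.576
grasp_force: 0.1
```

Emit:
{"method": "send_rows", "body": {
  "plan": [
    [122,0,0,0,0],
    [122,0,0,0,0],
    [122,0,0,0,0],
    [122,0,0,0,0]
  ]
}}

```text
time_s: 4.82
position: [0.5373, -0.1018, 0.0245]
tcp_rot: [[-0.002, 1.0, 0.001], [1.0, 0.002, -0.0], [-0.0, 0.001, -1.0]]
force: [1.1, 0.6, -0.2]
opening: 0.528
grasp_force: 19.9
```

Emit:
{"method": "send_rows", "body": {
  "plan": [
    [120,0,0,0,0],
    [120,0,0,0,0],
    [120,0,0,0,0],
    [120,0,0,0,0]
  ]
}}

```text
time_s: 5.15
position: [0.537, -0.1017, 0.0246]
tcp_rot: [[-0.002, 1.0, 0.0], [1.0, 0.002, -0.0], [-0.0, 0.0, -1.0]]
force: [1.3, 0.4, 0.1]
opening: 0.529
grasp_force: 1.2
```

Emit:
{"method": "send_rows", "body": {
  "plan": [
    [121,0,0,0,0],
    [121,0,0,0,0],
    [121,0,0,0,0]
  ]
}}

```text
time_s: 5.4
position: [0.5369, -0.1017, 0.0246]
tcp_rot: [[-0.002, 1.0, 0.0], [1.0, 0.002, -0.0], [-0.0, 0.0, -1.0]]
force: [1.1, -0.3, -0.7]
opening: 0.527
grasp_force: 9.9
```

Emit:
{"method": "send_rows", "body": {
  "plan": [
    [120.4,0,0,0,0],
    [120.4,0,0,-0.004,0],
    [120.4,0,0,-0.004,0],
    [120.4,0,0,-0.004,0],
    [120.4,0,0,-0.004,0],
    [120.4,0,0,-0.004,0],
    [120.4,0,0,-0.004,0],
    [120.4,0,0,-0.004,0],
    [120.4,0,0,-0.004,0],
    [120.4,0,0,-0.004,0],
    [120.4,0,0,-0.004,0],
    [120.4,0,0,0,0],
    [120.4,0,0,0,0]
  ]
}}

```text
time_s: 6.48
position: [0.537, -0.1014, 0.065]
tcp_rot: [[-0.002, 1.0, 0.0], [1.0, 0.002, 0.0], [0.0, 0.0, -1.0]]
force: [0.3, 1.2, -1.0]
opening: 0.524
grasp_force: 2.1
```

```bash
cat > tilt.py <<'E'
from h import *
import sys
f=sys.argv[1]
out=[]
for n in ['side','scene']:
    p,d,c=snap(n,f+n[1]); W=cloud(d,c); h=cv2.cvtColor(p,cv2.COLOR_BGR2HSV)
    H,S,V=[h[...,i].astype(int) for i in range(3)]
    m=(d>0)&(H>3)&(H<15)&(S>170)&(V>90)&(W[...,2]>.01)&(abs(W[...,0]-.54)<.06)&(W[...,1]>-.28)&(W[...,1]<0)
    k,l,st,ce=cv2.connectedComponentsWithStats(m.astype(np.uint8))
    for i in range(1,k):
        if st[i,4]>15: q=W[l==i]; print(n,ce[i].round(),st[i,4],np.percentile(q,3,0).round(3),np.percentile(q,97,0).round(3))
    x0,y0=(140,130) if n=='side' else (180,90)
    out.append(cv2.resize(p[y0:y0+150,x0:x0+190],(760,600)[:2] if 0 else (400,316)))
cv2.imwrite(f'pics/{f}.png',np.hstack(out))
E
python3 tilt.py t1
```

```text
side [217. 196.] 18 [ 0.528 -0.089  0.081] [ 0.543 -0.077  0.088]
side [229. 222.] 366 [ 0.513 -0.171  0.029] [ 0.556 -0.135  0.07 ]
scene [299. 201.] 189 [ 0.526 -0.081  0.068] [ 0.551 -0.06   0.091]
```

View pics/t1.png

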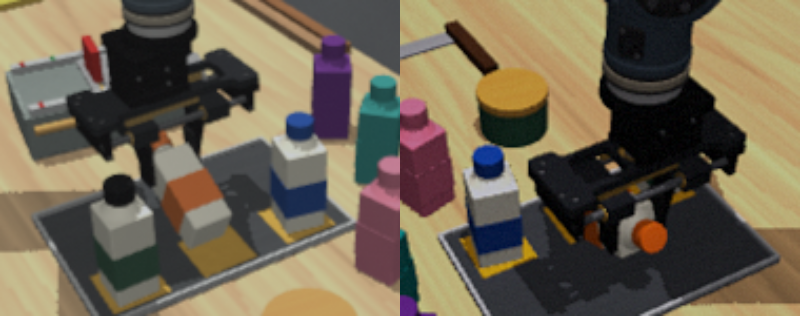

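The light grip lets the bottle swing. It is now tilted about 28° with its foot on the tray floor, so I'll keep lifting.

Emit:
{"method": "send_rows", "body": {
  "plan": [
    [120.4,0,0,-0.004,0],
    [120.4,0,0,-0.004,0],
    [120.4,0,0,-0.004,0],
    [120.4,0,0,-0.004,0],
    [120.4,0,0,-0.004,0],
    [120.4,0,0,-0.004,0],
    [120.4,0,0,-0.004,0],
    [120.4,0,0,-0.004,0],
    [120.4,0,0,-0.002,0],
    [120.4,0,0,0,0],
    [120.4,0,0,0,0]
  ]
}}

```text
time_s: 7.5
position: [0.5372, -0.1015, 0.0991]
tcp_rot: [[-0.002, 1.0, 0.001], [1.0, 0.002, 0.0], [0.0, 0.001, -1.0]]
force: [-0.2, 0.6, 2.6]
opening: 0.529
grasp_force: 2.1
```

```bash
python3 tilt.py t2
```

```text
side [216. 185.] 62 [ 0.524 -0.102  0.115] [ 0.543 -0.091  0.129]
side [228. 219.] 400 [ 0.513 -0.161  0.039] [ 0.556 -0.12   0.079]
scene [298. 183.] 166 [ 0.526 -0.087  0.115] [ 0.551 -0.068  0.13 ]
```

View pics/t2.png

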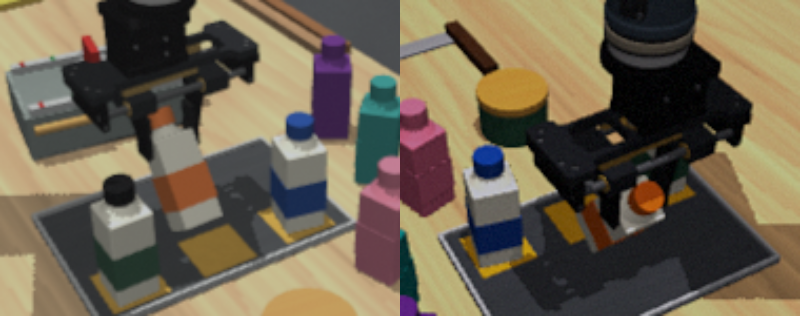

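Emit:
{"method": "send_rows", "body": {
  "plan": [
    [120.2,0,0,0,0],
    [120.2,0,0,0,0],
    [120.2,0,0,0,0],
    [120.2,0,0,0,0],
    [120.2,0,0,0,0],
    [120.2,0,0,0,0]
  ]
}}

```text
time_s: 8.1
position: [0.537, -0.1017, 0.0984]
tcp_rot: [[-0.002, 1.0, 0.0], [1.0, 0.002, -0.0], [-0.0, 0.0, -1.0]]
force: [-0.6, 0.5, 1.4]
opening: 0.528
grasp_force: 0.6
```

```bash
python3 tilt.py t3
```

```text
side [216. 185.] 58 [ 0.524 -0.101  0.116] [ 0.544 -0.091  0.128]
side [227. 218.] 398 [ 0.513 -0.16   0.039] [ 0.555 -0.121  0.079]
scene [298. 183.] 172 [ 0.525 -0.087  0.114] [ 0.55  -0.067  0.13 ]
```

Emit:
{"method": "send_rows", "body": {
  "plan": [
    [120,0,0,0,0],
    [120,0,0,0,0],
    [120,0,0,0,0],
    [119.8,0,0,0,0],
    [119.8,0,0,0,0],
    [120.2,0,0,0,0]
  ]
}}

```text
time_s: 8.7
position: [0.5368, -0.1017, 0.0985]
tcp_rot: [[-0.002, 1.0, -0.0], [1.0, 0.002, -0.0], [-0.0, -0.0, -1.0]]
force: [-0.0, -0.2, 0.6]
opening: 0.532
grasp_force: 0.0
```

```bash
python3 tilt.py t4
python3 - <<'E'
from h import *
p,d,c=load('t4i'); W=cloud(d,c); q=W[150:250,180:270].reshape(-1,3)
q=q[(q[:,0]>.515)&(q[:,0]<.558)&(q[:,1]>-.18)&(q[:,1]<-.06)&(q[:,2]>.008)&(q[:,2]<.1)]
for z in np.arange(.008,.1,.008):
    r=q[(q[:,2]>=z)&(q[:,2]<z+.008)]
    if len(r)>5: print(z.round(3),len(r),np.percentile(r[:,1],[5,50,95]).round(3))
E
```

```text
side [217. 214.] 245 [ 0.513 -0.113  0.015] [ 0.555 -0.081  0.054]
scene [291. 202.] 293 [ 0.516 -0.113  0.051] [ 0.56  -0.077  0.056]
scene [313. 233.] 177 [ 0.528 -0.023  0.027] [ 0.552 -0.005  0.051]
0.008 42 [-0.141 -0.138 -0.137]
0.016 47 [-0.141 -0.139 -0.137]
0.024 45 [-0.142 -0.139 -0.138]
0.032 44 [-0.141 -0.14  -0.139]
0.04 58 [-0.143 -0.14  -0.135]
0.048 383 [-0.137 -0.104 -0.067]
```

The loosening went too far and the bottle dropped a few mm. It now lies flat again, with its foot near y=-0.135 and cap near y=-0.005. I'll regrip on the cap, which gives a longer gravity lever so it hangs straighter.

Emit:
{"method": "send_rows", "body": {
  "plan": [
    [60,0.03,0,0,0],
    [60,0.03,0,0,0],
    [60,0.03,0,0,0],
    [60,0,0,0.03,0],
    [60,0,0,0.025,0],
    [60,0,0,0.0155,0],
    [60,0,0,0,0],
    [120,0,0,0,0],
    [160,0,0,0,0],
    [160,0,0,0,0],
    [160,0,0,0,0],
    [160,0,0,0,0],
    [160,0,0,0,0],
    [160,0,0,0,0]
  ]
}}

```text
time_s: 9.97
position: [0.537, -0.0118, 0.0285]
tcp_rot: [[-0.002, 1.0, 0.001], [1.0, 0.002, -0.0], [-0.0, 0.001, -1.0]]
force: [-0.2, 0.4, 0.4]
opening: 0.392
grasp_force: 0.0
```

```bash
python3 tilt.py t5; python3 -c "
from h import *
p,d,c=snap('wrist','w5');W=cloud(d,c);h=cv2.cvtColor(p,cv2.COLOR_BGR2HSV)
m=(h[...,0]>3)&(h[...,0]<15)&(h[...,1]>170)&(W[...,2]>.01)&(W[...,2]<.06)&(abs(W[...,0]-.54)<.03)&(d>0)
print(m.sum(),W[m].min(0),W[m].max(0))"
```

```text
side [204. 197.] 28 [ 0.526 -0.025  0.041] [ 0.544 -0.011  0.049]
side [217. 214.] 246 [ 0.513 -0.112  0.016] [ 0.556 -0.081  0.054]
scene [289. 200.] 178 [ 0.515 -0.114  0.051] [ 0.567 -0.053  0.104]
1020 [ 0.52225546 -0.02848154  0.02247971] [ 0.55000556 -0.0073979   0.05007665]
```

Emit:
{"method": "send_rows", "body": {
  "plan": [
    [160,-0.004,0,-0.003,0],
    [166,0,0,0,0],
    [166,0,0,0,0],
    [166,0,0,0,0],
    [166,0,0,0,0]
  ]
}}

```text
time_s: 10.53
position: [0.537, -0.0158, 0.0311]
tcp_rot: [[-0.002, 1.0, 0.001], [1.0, 0.002, -0.0], [-0.0, 0.001, -1.0]]
force: [1.1, -0.1, 0.0]
opening: 0.35
grasp_force: 0.2
```

Emit:
{"method": "send_rows", "body": {
  "plan": [
    [167,0,0,0,0],
    [167,0,0,0,0],
    [167,0,0,0,0]
  ]
}}

```text
time_s: 10.78
position: [0.5371, -0.0158, 0.0311]
tcp_rot: [[-0.002, 1.0, 0.001], [1.0, 0.002, -0.0], [-0.0, 0.001, -1.0]]
force: [0.0, -0.2, -0.5]
opening: 0.349
grasp_force: 0.4
```

Emit:
{"method": "send_rows", "body": {
  "plan": [
    [168,0,0,0,0],
    [168,0,0,0,0],
    [168,0,0,0,0]
  ]
}}

```text
time_s: 11.03
position: [0.537, -0.0158, 0.0311]
tcp_rot: [[-0.002, 1.0, 0.0], [1.0, 0.002, -0.0], [-0.0, 0.0, -1.0]]
force: [1.1, 0.3, 1.0]
opening: 0.341
grasp_force: 4.0
```

Emit:
{"method": "send_rows", "body": {
  "plan": [
    [168,0,0,-0.005,0],
    [168,0,0,-0.006,0],
    [168,0,0,-0.006,0],
    [168,0,0,-0.006,0],
    [168,0,0,-0.006,0],
    [168,0,0,-0.006,0],
    [168,0,0,-0.006,0],
    [168,0,0,-0.006,0],
    [168,0,0,-0.006,0],
    [168,0,0,-0.006,0],
    [168,0,0,-0.006,0],
    [168,0,0,-0.006,0],
    [168,0,0,-0.006,0],
    [168,0,0,-0.006,0],
    [168,0,0,-0.006,0],
    [168,0,0,-0.006,0],
    [168,0,0,-0.006,0],
    [168,0,0,-0.004,0],
    [168,0,0,0,0]
  ]
}}

```text
time_s: 12.62
position: [0.5372, -0.0157, 0.137]
tcp_rot: [[-0.002, 1.0, 0.002], [1.0, 0.002, -0.0], [-0.0, 0.002, -1.0]]
force: [0.3, -0.4, -1.9]
opening: 0.343
grasp_force: 4.4
```

```bash
python3 tilt.py t6
```

```text
side [202. 165.] 96 [ 0.524 -0.037  0.132] [ 0.546 -0.011  0.145]
side [206. 198.] 275 [ 0.513 -0.051  0.042] [ 0.555 -0.009  0.075]
scene [321. 199.] 99 [ 0.527 -0.015  0.129] [ 0.548 -0.003  0.146]
```

View pics/t6.png

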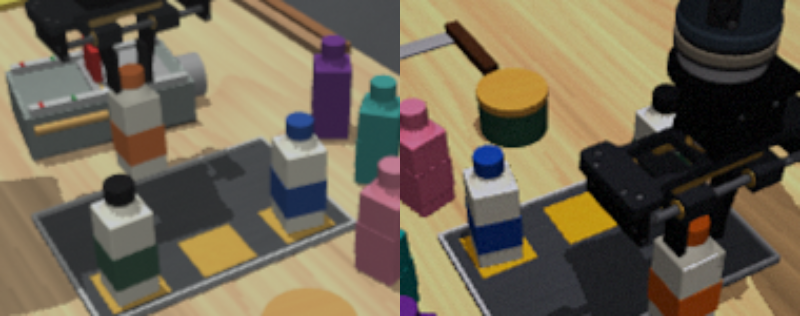

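Hanging nearly upright, and the middle spot is fully visible and empty. I'll tighten the grip and measure the spot and the lean.

Emit:
{"method": "send_rows", "body": {
  "plan": [
    [172,0,0,0,0],
    [172,0,0,0,0],
    [172,0,0,-0.01,0]
  ]
}}

```text
time_s: 12.97
position: [0.5351, -0.0154, 0.1444]
tcp_rot: [[-0.002, 1.0, -0.005], [1.0, 0.002, 0.001], [0.001, -0.005, -1.0]]
force: [-1.3, -0.5, -2.9]
opening: 0.333
grasp_force: 30.0
```

```bash
python3 tilt.py t7
python3 - <<'E'
from h import *
for f in ['t7i','t7c']:
    p,d,c=load(f);W=cloud(d,c);h=cv2.cvtColor(p,cv2.COLOR_BGR2HSV);H,S,V=[h[...,i].astype(int) for i in range(3)]
    m=(H>15)&(H<28)&(S>190)&(V>90)&(W[...,2]<.012)&(abs(W[...,0]-.54)<.05)&(W[...,1]<-.13)&(W[...,1]>-.25)&(d>0)
    q=W[m];print(f,'spot',m.sum(),np.percentile(q,1,0).round(4),np.percentile(q,99,0).round(4),cv2.minAreaRect((q[:,:2]*1000).astype(np.float32)))
    X,Y,Z=[W[...,i] for i in range(3)]
    b=(d>0)&(abs(X-.538)<.028)&(Y>-.09)&(Y<.04)&(Z>.02)&(Z<.12)
    for z in np.arange(.024,.12,.012):
        r=W[b&(Z>=z)&(Z<z+.012)]
        if len(r)>10: print(z.round(3),len(r),np.percentile(r[:,:2],[3,50,97],axis=0).round(4).tolist())
E
```

```text
side [201. 163.] 106 [ 0.522 -0.036  0.138] [ 0.544 -0.012  0.152]
side [204. 195.] 254 [ 0.51  -0.042  0.048] [ 0.552 -0.005  0.08 ]
scene [322. 194.] 109 [ 0.526 -0.016  0.139] [ 0.547 -0.002  0.157]Traceback (most recent call last):
  File "<stdin>", line 5, in <module>
    return _quantile_unchecked(
        a, q, axis, out, overwrite_input, method, keepdims, weights)
    return _ureduce(a,
                    func=_quantile_ureduce_func,
    ...<5 lines>...
                    overwrite_input=overwrite_input,
                    method=method)
    r = func(a, **kwargs)
    result = _quantile(arr,
                       quantiles=q,
    ...<2 lines>...
                       out=out,
                       weights=wgt)
    slices_having_nans = np.isnan(arr[-1, ...])
                                  ~~~^^^^^^^^^
IndexError: index -1 is out of bounds for axis 0 with size 0
```

```bash
cat > sp.py <<'E'
from h import *
import sys
for f in sys.argv[1:]:
    p,d,c=load(f);W=cloud(d,c);h=cv2.cvtColor(p,cv2.COLOR_BGR2HSV);H,S,V=[h[...,i].astype(int) for i in range(3)]
    m=(H>10)&(H<30)&(S>110)&(V>60)&(W[...,2]<.02)&(abs(W[...,0]-.54)<.05)&(W[...,1]<-.13)&(W[...,1]>-.235)&(d>0)
    q=W[m]
    if len(q): print(f,'spot',m.sum(),np.percentile(q,2,0).round(4),np.percentile(q,98,0).round(4))
    X,Y,Z=[W[...,i] for i in range(3)]
    b=(d>0)&(abs(X-.538)<.028)&(Y>-.09)&(Y<.04)&(Z>.02)&(Z<.12)
    for z in np.arange(.024,.12,.012):
        r=W[b&(Z>=z)&(Z<z+.012)]
        if len(r)>10: print(z.round(3),len(r),np.percentile(r[:,:2],[3,50,97],axis=0).round(4).tolist())
E
python3 sp.py t7i t7c
```

```text
t7i spot 531 [ 0.5095 -0.2212  0.0016] [ 0.5703 -0.16    0.0058]
0.024 90 [[0.5107, -0.0391], [0.526, -0.0363], [0.554, -0.0]]
0.036 90 [[0.5106, -0.0398], [0.5241, -0.0365], [0.5536, 0.0024]]
0.048 96 [[0.5102, -0.041], [0.5234, -0.0374], [0.5547, 0.0004]]
0.06 103 [[0.5103, -0.0418], [0.5273, -0.0384], [0.5536, -0.0003]]
0.072 109 [[0.5106, -0.0424], [0.5235, -0.0388], [0.5553, 0.0033]]
0.084 100 [[0.5109, -0.042], [0.5235, -0.0395], [0.5536, 0.0022]]
0.096 101 [[0.5107, -0.0435], [0.5248, -0.0398], [0.5538, -0.0023]]
0.108 133 [[0.511, -0.0434], [0.5261, -0.0404], [0.5549, -0.0085]]
t7c spot 550 [ 0.5109 -0.2194  0.0031] [ 0.5721 -0.1575  0.0075]
0.024 75 [[0.5207, -0.0283], [0.558, 0.0106], [0.5605, 0.0135]]
0.036 128 [[0.5176, -0.0292], [0.5565, 0.0111], [0.5603, 0.0129]]
0.048 142 [[0.5174, -0.0321], [0.5572, 0.0105], [0.5608, 0.0124]]
0.06 147 [[0.5155, -0.0321], [0.5541, 0.01], [0.5606, 0.0118]]
0.072 149 [[0.5159, -0.0332], [0.5572, 0.0092], [0.5607, 0.0109]]
0.084 166 [[0.5173, -0.0322], [0.5559, 0.0082], [0.5603, 0.0102]]
0.096 154 [[0.5184, -0.0333], [0.5565, 0.0075], [0.5603, 0.0091]]
0.108 166 [[0.5181, -0.0339], [0.5565, 0.0065], [0.5604, 0.0085]]
```

Emit:
{"method": "send_rows", "body": {
  "plan": [
    [172,-0.01,0,0,0],
    [172,-0.018,0.001,0,0],
    [172,-0.02,0.001,0,0],
    [172,-0.02,0.001,0,0],
    [172,-0.02,0.001,0,0],
    [172,-0.02,0,0,0],
    [172,-0.02,0,0,0],
    [172,-0.02,0,0,0],
    [172,-0.015,0,0,0],
    [172,-0.01,0,0,0],
    [172,-0.004,0,0,0],
    [172,0,0,0,0],
    [172,0,0,0.01,0],
    [172,0,0,0.005,0],
    [172,0,0,0.003,0],
    [172,0,0,0,0]
  ]
}}

```text
time_s: 14.4
position: [0.5405, -0.1913, 0.128]
tcp_rot: [[-0.003, 1.0, -0.002], [1.0, 0.003, 0.001], [0.001, -0.002, -1.0]]
force: [-0.6, 2.0, 1.0]
opening: 0.335
grasp_force: 30.0
```

```bash
python3 tilt.py t8
python3 - <<'E'
from h import *
print(read_state()['position'])
for f in ['t8i','t8c']:
    p,d,c=load(f);W=cloud(d,c);X,Y,Z=[W[...,i] for i in range(3)]
    b=(d>0)&(abs(X-.541)<.028)&(Y>-.26)&(Y<-.14)
    for z in np.arange(.002,.11,.012):
        r=W[b&(Z>=z)&(Z<z+.012)]
        if len(r)>10: print(f,z.round(3),len(r),np.percentile(r[:,:2],[3,50,97],axis=0).round(4).tolist())
E
```

```text
side [243. 204.] 132 [ 0.527 -0.211  0.121] [ 0.551 -0.188  0.136]
side [242. 238.] 311 [ 0.516 -0.217  0.031] [ 0.557 -0.172  0.063]
scene [267. 148.] 90 [ 0.53  -0.201  0.123] [ 0.551 -0.179  0.138]
scene [271. 184.] 240 [ 0.52  -0.167  0.032] [ 0.563 -0.162  0.067]
[ 0.5404514  -0.19146618  0.12795071]
t8i 0.002 367 [[0.514, -0.2386], [0.5319, -0.2152], [0.5668, -0.1468]]
t8i 0.014 98 [[0.5164, -0.2138], [0.5277, -0.2115], [0.5586, -0.1709]]
t8i 0.026 119 [[0.516, -0.2154], [0.5278, -0.213], [0.5594, -0.172]]
t8i 0.038 116 [[0.5159, -0.2162], [0.5255, -0.2137], [0.5594, -0.1715]]
t8i 0.05 121 [[0.5156, -0.2169], [0.5259, -0.2144], [0.5596, -0.1741]]
t8i 0.062 135 [[0.5158, -0.2179], [0.5259, -0.2146], [0.5606, -0.1774]]
t8i 0.074 119 [[0.5162, -0.2178], [0.5248, -0.2154], [0.5586, -0.175]]
t8i 0.086 131 [[0.5165, -0.2188], [0.5256, -0.2163], [0.5588, -0.1757]]
t8i 0.098 208 [[0.5168, -0.2188], [0.5306, -0.2103], [0.5587, -0.177]]
t8c 0.002 363 [[0.5157, -0.2325], [0.5549, -0.1621], [0.5682, -0.1415]]
t8c 0.014 104 [[0.5191, -0.203], [0.5506, -0.1638], [0.5633, -0.1614]]
t8c 0.026 104 [[0.5216, -0.2079], [0.5532, -0.1645], [0.5638, -0.1621]]
t8c 0.038 118 [[0.52, -0.2031], [0.5523, -0.1652], [0.5639, -0.1625]]
t8c 0.05 122 [[0.5208, -0.2069], [0.5524, -0.166], [0.5635, -0.164]]
t8c 0.062 121 [[0.5193, -0.2061], [0.5547, -0.167], [0.5637, -0.165]]
t8c 0.074 117 [[0.5202, -0.2054], [0.5538, -0.1677], [0.5636, -0.1656]]
t8c 0.086 123 [[0.5206, -0.2071], [0.5524, -0.1684], [0.5637, -0.1662]]
t8c 0.098 203 [[0.5196, -0.2094], [0.5508, -0.173], [0.5634, -0.1676]]
```

View pics/t8.png

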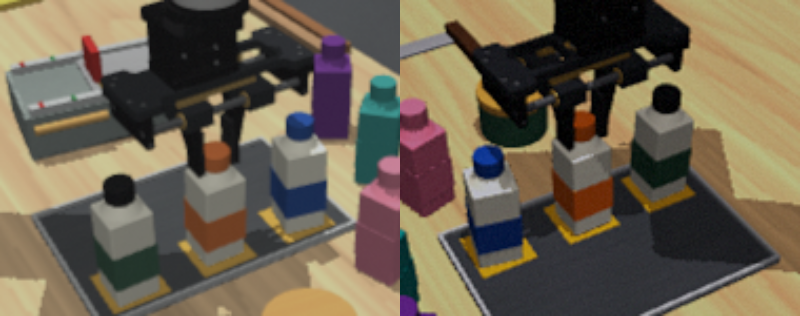

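It is over the yellow spot within about 2 mm, leaning about 3°. Lowering gently.

Emit:
{"method": "send_rows", "body": {
  "plan": [
    [172,-0.001,0.001,0.002,0],
    [172,0,0,0.002,0],
    [172,0,0,0.001,0],
    [172,0,0,0.001,0],
    [172,0,0,0,0]
  ]
}}

```text
time_s: 14.92
position: [0.5433, -0.1938, 0.1275]
tcp_rot: [[-0.003, 1.0, 0.004], [1.0, 0.003, -0.003], [-0.003, 0.004, -1.0]]
force: [-6.7, 3.7, 31.2]
opening: 0.337
grasp_force: 30.0
```

Emit:
{"method": "send_rows", "body": {
  "plan": [
    [172,0,0,0.0015,0],
    [172,0,0,0,0]
  ]
}}

```text
time_s: 15.08
position: [0.5439, -0.1942, 0.1267]
tcp_rot: [[-0.004, 1.0, 0.005], [1.0, 0.004, -0.004], [-0.004, 0.005, -1.0]]
force: [-6.1, 3.3, 34.0]
opening: 0.341
grasp_force: 30.0
```

Emit:
{"method": "send_rows", "body": {
  "plan": [
    [172,0,0,-0.003,0],
    [172,0,0,-0.003,0],
    [171,0,0,0,0],
    [170,0,0,0,0],
    [169,0,0,0,0],
    [168,0,0,0,0],
    [167,0,0,0,0],
    [166,0,0,0,0],
    [164,0,0,0,0],
    [160,0,0,0,0]
  ]
}}

```text
time_s: 15.92
position: [0.5418, -0.1936, 0.1258]
tcp_rot: [[-0.002, 1.0, -0.001], [1.0, 0.002, 0.0], [0.0, -0.001, -1.0]]
force: [-0.5, 0.4, -0.7]
opening: 0.359
grasp_force: 0.2
```

```bash
python3 tilt.py t9
cat > bt.py <<'E'
from h import *
import sys
for f in sys.argv[1:]:
    p,d,c=load(f);W=cloud(d,c);X,Y,Z=[W[...,i] for i in range(3)]
    b=(d>0)&(abs(X-.541)<.028)&(Y>-.26)&(Y<-.14)
    for z in (.014,.038,.062,.086):
        r=W[b&(Z>=z)&(Z<z+.012)]
        if len(r)>10: print(f,z,len(r),np.percentile(r[:,:2],[3,50,97],axis=0).round(4).tolist())
E
python3 bt.py t9i t9c
```

```text
side [242. 203.] 111 [ 0.53  -0.207  0.121] [ 0.55  -0.182  0.135]
side [241. 238.] 356 [ 0.512 -0.219  0.032] [ 0.559 -0.177  0.064]
scene [267. 148.] 103 [ 0.53  -0.199  0.131] [ 0.554 -0.175  0.137]
scene [272. 184.] 168 [ 0.519 -0.169  0.03 ] [ 0.557 -0.162  0.065]
t9i 0.014 104 [[0.5134, -0.2191], [0.5263, -0.2134], [0.559, -0.1914]]
t9i 0.038 120 [[0.5134, -0.219], [0.527, -0.2138], [0.5608, -0.1862]]
t9i 0.062 135 [[0.5136, -0.218], [0.5251, -0.2129], [0.5612, -0.182]]
t9i 0.086 140 [[0.5143, -0.2187], [0.5254, -0.2127], [0.5613, -0.1798]]
t9c 0.014 94 [[0.5155, -0.2039], [0.5516, -0.1682], [0.5623, -0.1633]]
t9c 0.038 103 [[0.5167, -0.204], [0.5539, -0.168], [0.5634, -0.1624]]
t9c 0.062 122 [[0.5172, -0.2044], [0.5548, -0.1684], [0.565, -0.163]]
t9c 0.086 116 [[0.5173, -0.2012], [0.5534, -0.1681], [0.5651, -0.1627]]
```

The bottle stands upright on the spot. Open, rise straight up, then go over the tab.

Emit:
{"method": "send_rows", "body": {
  "plan": [
    [130,0,0,0,0],
    [130,0,0,0,0],
    [130,0,0,0,0],
    [120,0,0,-0.01,0],
    [120,0,0,-0.03,0],
    [110,0,0,-0.03,0],
    [90,0,0,-0.03,0],
    [70,0,0,0,0.08],
    [60,0,0,0,0.08]
  ]
}}

```text
time_s: 16.77
position: [0.5438, -0.1946, 0.2303]
tcp_rot: [[0.161, 0.987, 0.006], [0.987, -0.161, -0.004], [-0.003, 0.007, -1.0]]
force: [-0.1, -0.0, 0.1]
opening: 0.705
grasp_force: 0.0
```

```bash
python3 - <<'E'
from h import *
s=read_state();print(s['position'],s['tcp_rot'].round(4))
snap('scene','u0');snap('side','u1')
for f in ['u0','u1']:
    p,d,c=load(f);W=cloud(d,c);h=cv2.cvtColor(p,cv2.COLOR_BGR2HSV)
    m=((h[...,0]<4)|(h[...,0]>175))&(h[...,1]>180)&(W[...,2]>.063)&(W[...,2]<.12)&(abs(W[...,0]-.55)<.03)&(abs(W[...,1]-.125)<.04)&(d>0)
    q=W[m]; print(f,m.sum(),cv2.minAreaRect((q[:,:2]*1000).astype(np.float32)),q[:,2].max())
    k=(W[...,2]>.067)&(W[...,2]<.075)&(W[...,0]<.72)&(W[...,0]>.4)&(W[...,1]>.03)&(W[...,1]<.22)
    print(cv2.minAreaRect((W[k][:,:2]*1000).astype(np.float32)))
E
python3 bt.py u0 u1; python3 m.py u0 u1 | grep top109
```

```text
[ 0.54381518 -0.1945558   0.23029801] [[ 0.161   0.9869  0.0064]
 [ 0.9869 -0.161  -0.0036]
 [-0.0026  0.0069 -1.    ]]
u0 560 ((552.9924926757812, 131.35818481445312), (49.30524826049805, 11.21386432647705), 81.1734619140625) 0.11244059909342113
((556.5992431640625, 129.51315307617188), (125.96995544433594, 200.7991485595703), 80.93915557861328)
u1 60 ((548.032470703125, 124.06598663330078), (50.126617431640625, 8.556217193603516), 80.58565521240234) 0.11027950908219808
((555.932861328125, 125.25833129882812), (132.05093383789062, 198.9403839111328), 80.71261596679688)
u0 0.014 100 [[0.5151, -0.2055], [0.553, -0.1687], [0.562, -0.1634]]
u0 0.038 106 [[0.516, -0.2055], [0.5544, -0.1689], [0.5627, -0.1626]]
u0 0.062 114 [[0.5147, -0.2033], [0.5514, -0.1685], [0.5618, -0.163]]
u0 0.086 126 [[0.5177, -0.203], [0.5531, -0.1686], [0.5619, -0.1634]]
u1 0.014 98 [[0.5134, -0.2195], [0.528, -0.2144], [0.5595, -0.1939]]
u1 0.038 102 [[0.5136, -0.2194], [0.53, -0.2144], [0.562, -0.1981]]
u1 0.062 114 [[0.5137, -0.2194], [0.5303, -0.2146], [0.5604, -0.1945]]
u1 0.086 112 [[0.5135, -0.2186], [0.
[... 1334 characters left out ...]
t [782. -72.] [30. 27.] 83.9
u1 top109 [322. 172.] 144 lo [ 0.753 -0.194  0.113] hi [ 0.78  -0.168  0.131] rect [ 767. -181.] [29. 29.] 50.8
u1 top109 [282. 191.] 191 lo [ 0.627 -0.211  0.111] hi [ 0.654 -0.185  0.134] rect [ 640. -197.] [28. 29.] 17.7
u1 top109 [350. 191.] 172 lo [ 0.75  -0.292  0.111] hi [ 0.776 -0.266  0.131] rect [ 763. -278.] [30. 29.] 14.6
u1 top109 [240. 206.] 210 lo [ 0.521 -0.208  0.111] hi [ 0.547 -0.182  0.135] rect [ 535. -194.] [28. 27.] 58.4
u1 top109 [327. 212.] 196 lo [ 0.658 -0.323  0.112] hi [ 0.684 -0.296  0.131] rect [ 672. -309.] [29. 29.] 52.9
u1 top109 [197. 221.] 234 lo [ 0.424 -0.207  0.111] hi [ 0.451 -0.18   0.134] rect [ 438. -193.] [29. 29.] 59.8
```

Emit:
{"method": "send_rows", "body": {
  "plan": [
    [60,0.0355,-0.005,0,0],
    [60,0.0355,-0.005,0,0],
    [60,0.0355,-0.005,0,0],
    [60,0.0355,-0.005,0,0],
    [60,0.0355,-0.005,0,0],
    [60,0.0355,-0.005,0,0],
    [60,0.0355,-0.005,0,0],
    [60,0.0355,-0.005,0,0],
    [60,0.0355,-0.005,0,0],
    [60,0,0,0,0],
    [60,0,0,0,0]
  ]
}}

```text
time_s: 17.78
position: [0.5475, 0.1309, 0.2265]
tcp_rot: [[0.151, 0.988, -0.0], [0.988, -0.151, -0.0], [-0.0, -0.0, -1.0]]
force: [-0.9, -1.0, -0.7]
opening: 0.765
grasp_force: 0.0
```

Emit:
{"method": "send_rows", "body": {
  "plan": [
    [60,-0.0027,0.0035,0,0.009],
    [60,0,0,0.035,0],
    [60,0,0,0.035,0],
    [60,0,0,0.035,0],
    [60,0,0,0.022,0],
    [60,0,0,0.0125,0],
    [60,0,0,0,0],
    [60,0,0,0,0]
  ]
}}

```text
time_s: 18.45
position: [0.5511, 0.124, 0.0865]
tcp_rot: [[0.168, 0.986, -0.001], [0.986, -0.168, -0.0], [-0.0, -0.001, -1.0]]
force: [-0.0, -0.1, 0.2]
opening: 0.769
grasp_force: 0.0
```

Emit:
{"method": "send_rows", "body": {
  "plan": [
    [180,0,0,0,0],
    [180,0,0,0,0],
    [180,0,0,0,0],
    [180,0,0,0,0],
    [200,0,0,0,0],
    [230,0,0,0,0],
    [255,0,0,0,0],
    [255,0,0,0,0],
    [255,0,0,0,0],
    [255,0,0,0,0],
    [255,0,0,0,0]
  ]
}}

```text
time_s: 19.37
position: [0.551, 0.1258, 0.087]
tcp_rot: [[0.165, 0.986, 0.0], [0.986, -0.165, -0.0], [-0.0, 0.0, -1.0]]
force: [-0.8, 0.2, 0.5]
opening: 0.136
grasp_force: 30.0
```

```bash
cat > tb.py <<'E'
from h import *
import sys
t=sys.argv[1]
s=read_state();print(s['time_s'],s['position'].round(4),s['force'],s['opening'],s['grasp_force'])
for n in ['scene','side']:
    p,d,c=snap(n,t+n);W=cloud(d,c);h=cv2.cvtColor(p,cv2.COLOR_BGR2HSV)
    m=((h[...,0]<4)|(h[...,0]>175))&(h[...,1]>170)&(W[...,2]>.066)&(W[...,2]<.12)&(abs(W[...,0]-.54)<.08)&(abs(W[...,1]-.125)<.04)&(d>0)
    k,l,st,ce=cv2.connectedComponentsWithStats(m.astype(np.uint8))
    for i in range(1,k):
        if st[i,4]>15: print(n,ce[i].round(),st[i,4],cv2.minAreaRect((W[l==i][:,:2]*1000).astype(np.float32)))
E
python3 tb.py v0
```

```text
19.3667 [0.551  0.1258 0.087 ] [-0.76964488  0.22915169  0.49582862] 0.1356213008373051 29.993551305350792
scene [369. 286.] 215 ((555.5288696289062, 145.8634490966797), (20.222211837768555, 10.709012031555176), 83.56653594970703)
side [185. 158.] 82 ((550.6061401367188, 125.80430603027344), (54.146385192871094, 10.139183044433594), 77.23892211914062)
```

Emit:
{"method": "send_rows", "body": {
  "plan": [
    [255,0,-0.003,0,0],
    [255,0,-0.004,0,0],
    [255,0,-0.004,0,0],
    [255,0,-0.004,0,0],
    [255,0,-0.004,0,0],
    [255,0,-0.004,0,0],
    [255,0,-0.004,0,0],
    [255,0,-0.004,0,0],
    [255,0,-0.004,0,0],
    [255,0,-0.003,0,0],
    [255,0,0,0,0],
    [255,0,0,0,0]
  ]
}}

```text
time_s: 20.47
position: [0.5175, 0.1312, 0.0871]
tcp_rot: [[0.166, 0.986, 0.008], [0.986, -0.166, -0.001], [0.0, 0.009, -1.0]]
force: [7.0, -3.2, -8.3]
opening: 0.135
grasp_force: 30.0
```

```bash
python3 tb.py v1
python3 - <<'E'
from h import *
p,d,c=load('v1scene'); a=cv2.resize(p[230:350,270:440],(600,424),interpolation=cv2.INTER_CUBIC)
cv2.imwrite('pics/v1c.png',a)
E
```

```text
20.4667 [0.5175 0.1312 0.0871] [ 6.99265242 -3.16169458 -8.27061615] 0.13508275170307657 30.02442174751195
scene [386. 279.] 224 ((523.582275390625, 150.7845001220703), (11.995599746704102, 22.594268798828125), 5.522942543029785)
side [172. 160.] 85 ((515.787841796875, 127.6464614868164), (46.76740646362305, 10.484468460083008), 81.93856048583984)
```

View pics/v1c.png

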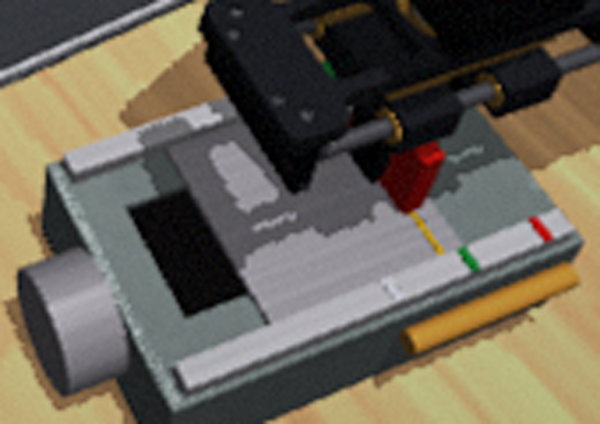

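The crop shows the pointer line (440,250) a little short of the green mark (470,258). The travel so far is about 34 mm, so I'll pull 6 mm more.

Emit:
{"method": "send_rows", "body": {
  "plan": [
    [255,0,-0.003,0,0],
    [255,0,-0.003,0,0],
    [255,0,0,0,0],
    [255,0,0,0,0],
    [255,0,0,0,0],
    [255,0,0,0,0]
  ]
}}

```text
time_s: 21.07
position: [0.5123, 0.132, 0.0871]
tcp_rot: [[0.166, 0.986, 0.009], [0.986, -0.166, -0.001], [0.0, 0.01, -1.0]]
force: [9.6, -3.8, -9.1]
opening: 0.14
grasp_force: 30.0
```

```bash
python3 tb.py v2
python3 - <<'E'
from h import *
for f in ['v2scene']:
    p,d,c=load(f);W=cloud(d,c);h=cv2.cvtColor(p,cv2.COLOR_BGR2HSV).astype(int);H,S,V=[h[...,i] for i in range(3)]
    R=(d>0)&(W[...,2]>.058)&(W[...,2]<.078)&(W[...,1]>.04)&(W[...,1]<.22)&(W[...,0]<.62)
    ax=np.array([.987,-.161]); lat=np.array([.161,.987])
    for n,m in [('yellow',(H>15)&(H<32)&(S>120)&(V>90)),('green',(H>45)&(H<80)&(S>100)),('red',((H<6)|(H>172))&(S>150))]:
        k,l,st,ce=cv2.connectedComponentsWithStats((m&R).astype(np.uint8))
        for i in range(1,k):
            if st[i,4]>4: q=W[l==i]; print(n,ce[i].round(),st[i,4],'ax',(q[:,:2]@ax).mean().round(4),'lat',(q[:,:2]@lat).mean().round(4),q[:,2].mean().round(4))
E
python3 m.py v2scene v2side|grep top109|grep -v '0\.7[0-9][0-9]'
```

```text
21.0667 [0.5123 0.132  0.0871] [ 9.56147931 -3.76309237 -9.06115256] 0.13992477163037959 30.026672455278458
scene [389. 278.] 222 ((516.9130859375, 152.20542907714844), (19.525489807128906, 10.851737022399902), 83.48750305175781)
side [170. 161.] 84 ((511.52423095703125, 131.1277313232422), (50.11962890625, 11.102190017700195), 79.33631896972656)
yellow [393. 294.] 25 ax 0.4846 lat 0.254 0.0659
green [402. 303.] 19 ax 0.4837 lat 0.2742 0.0717
red [385. 283.] 55 ax 0.4889 lat 0.2342 0.0727
red [423. 294.] 17 ax 0.4439 lat 0.2735 0.0717
v2scene top109 [433. 144.] 22941 lo [0.426 0.084 0.156] hi [0.6   0.195 0.472] rect [506. 137.] [210. 118.] 2.2
v2scene top109 [306. 138.] 215 lo [ 0.428 -0.2    0.111] hi [ 0.454 -0.173  0.136] rect [ 440. -186.] [29. 30.] 24.9
v2scene top109 [186. 143.] 183 lo [ 0.66  -0.315  0.113] hi [ 0.687 -0.289  0.132] rect [ 673. -303.] [29. 29.] 18.6
v2scene top109 [268. 151.] 233 lo [ 0.525 -0.2    0.111] hi [ 0.551 -0.174  0.136] rect [ 537. -187.] [30. 31.] 29.3
v2scene top109 [222. 168.] 257 lo [ 0.63  -0.203  0.11 ] hi [ 0.657 -0.177  0.136] rect [ 643. -191.] [29. 30.] 3.8
v2side top109 [145.  70.] 7397 lo [0.378 0.069 0.148] hi [0.586 0.169 0.487] rect [487. 125.] [117. 245.] 89.7
v2side top109 [282. 191.] 191 lo [ 0.627 -0.211  0.111] hi [ 0.653 -0.184  0.135] rect [ 641. -198.] [30. 28.] 20.5
v2side top109 [240. 206.] 211 lo [ 0.521 -0.208  0.11 ] hi [ 0.548 -0.182  0.134] rect [ 535. -195.] [29. 29.] 66.4
v2side top109 [327. 212.] 195 lo [ 0.658 -0.323  0.112] hi [ 0.683 -0.296  0.131] rect [ 670. -309.] [29. 29.] 32.1
v2side top109 [197. 221.] 238 lo [ 0.424 -0.207  0.11 ] hi [ 0.451 -0.179  0.134] rect [ 438. -194.] [30. 29.] 62.2
```

The pointer is within 1 mm of the green mark, the pull is about 10 N, and all the bottles stand. I'll hold briefly, then hand in.

Emit:
{"method": "send_rows", "body": {
  "plan": [
    [255,0,-0.0005,0,0],
    [255,0,0,0,0],
    [255,0,0,0,0],
    [255,0,0,0,0],
    [255,0,0,0,0],
    [255,0,0,0,0]
  ]
}}

```text
time_s: 21.67
position: [0.5121, 0.132, 0.087]
tcp_rot: [[0.166, 0.986, 0.01], [0.986, -0.166, -0.001], [0.001, 0.01, -1.0]]
force: [9.4, -4.0, -9.6]
opening: 0.138
grasp_force: 30.0
```

```bash
python3 -c "
from rig import *
s=read_state();print(s['position'],s['grasp_force']);print(hand_in())"
```

```text
[0.51206012 0.13204232 0.08703785] 30.027427096683823
the job is handed in; nothing more can be done
None
```

I stood the orange-cap bottle upright on the middle spot and let go, then handed in at 21.7 s still gripping the shutter with its pointer within 1 mm of the green mark; the bottle fell a few mm back onto the tray once on the way, and the standing bottles and tin were left alone.

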